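# Feed a mixing ball from the curved track into the bowl

## Robot

A 7-joint arm with a two-finger parallel gripper is mounted at the origin on the work surface. World frame = base frame: x ahead of the robot, y to its left, z up, the work surface at z = 0. Lengths are in mm, angles in rad, forces in N, time in s.
With the tool pointing down it reaches from about 425 to 875 mm from the base axis. Payload 9.9 kg.
Tool frame: the origin (TCP) lies at the very end of the fingers, on their centre line; the grasp point (between the pads) lies 19 mm behind it; z points along the fingers, y is the direction in which the jaws open and shut (so a half turn about z gives the same grasp; the last joint's range is limited). The gripper opens to 85 mm and grips with 20 to 120 N. Pads are 22 mm wide; open, the fingers measure 114 mm over their backs; the gripper's body (76 mm by 85 mm) begins 54 mm behind the grasp point. The pads swing forward as they close: fully open they stand 13 mm farther back than shut.
Start: joints at [1.097, 0.576, 0.025, 1.437, -0.015, 1.129, -0.057], TCP at [256.507, -624.366, 231.289] pointing down, gripper open.
Joint ranges: [-2.76, 2.76], [-0.34, 2.15], [-1.52, 1.57], [0.19, 2.46], [-1.09, 4.23], [0.17, 1.99], [-2.82, 2.82]. Speed limits (rad/s): [2.22, 2.22, 3.01, 3.01, 3.14, 3.14, 3.14].

## Interface

Orientations are given as a 3x3 rotation matrix whose columns are the frame's x, y, z axes.
In Python, from rig import monitor, vision, ticket gives the robot as it stands.
- The arm moves only by the tool drive_tool, never from a script. Its argument "steps" is a list that holds one entry, the list of rows, each a list of 7 numbers: the turn, a rotation vector about the tool's x, y, z in rad, then the shift along the tool's x, y, z in m, then the finger opening in m, from 0 to 0.0854. In form: [[[wx, wy, wz, x, y, z, hand], ...]]. A call has 1 to 20 rows; each row shifts and turns the pose as measured when the row begins, along the tool's axes as they then stand; what a row does not reach is not made up. A row lasts 1/8 s, in which the tool goes at most 62.5 mm and 10.7 degrees, less where a joint would pass 70% of its speed; a pose out of reach is approached as far as the arm can. A call with a gripper value outside its range is refused whole. The fingers move at their own pace and stop on an object; "grip_force" is the grip in N (left out, the last holds). Time passes only in rows, so rows that do not move let the fingers close. It gives the time, the measured TCP pose, the force and the opening at its end, in the units of the state.
- monitor.observe(): the state, without advancing time (a new reading comes with each control period).
- vision.read_camera(name): name is "scene" or "top" or "wrist"; returns the picture (384x512x3 uint8, red, green, blue); there is no depth.
- vision.camera_info(name): a dict with "fx", "fy", "cx", "cy" (pixels), "D" ([k1, k2, p1, p2, k3] as OpenCV has them; the pictures are not rectified), "R" (3x3) and "t" (3): a world point X has camera coordinates R X + t. Camera axes: x right, y down, z forward; pixel columns grow to the right and rows downward; lengths in mm; the calibration is good to about 2 mm. A picture is of the moment at which its call begins: read the wrist's pose just before it. camera_info takes no time and is no camera call; for the wrist camera it gives the pose at the moment of the call.
- ticket.hand_in(): hands the job in, once; it reports no verdict.
The state is a dict: "time_s": time; "q": joint angles; "qd": joint speeds; "joint_torque": joint torques, N m; "eef_pos": TCP position; "ee_rot": TCP orientation; "ft_force": force on the tool from outside, world axes, zero at the start; "torque": the same for the moment, N m; "finger_gap": finger opening in mm.
Only numpy, scipy, OpenCV 4.12 (cv2) and the standard library are available. Lean on these libraries where they do the work, as an engineer would, in place of code of your own. Each camera call takes 0.05 s, during which the arm holds its last target. There are 200 camera calls.

## Task

Push the steel ball in the slotted wooden track along the bend to the open seat at the track's far end, lift it out there, and lower it gently into the wide steel mixing bowl. Leave the ball resting in the upright bowl.

Things in the scene. Friction and masses are not known exactly. Their poses are not given: they have to be found in the camera images.
- ball: Polished steel ball, 45 mm in diameter, about 0.37 kg, rolling freely in the wooden track; origin at its centre (its axes turn as it rolls). Shut fingers pushed down through the track's slot behind it can push it. The smaller 30 mm steel ball on a cork ring is not wanted.
- track: Fixed J-shaped plywood track, origin on table, z up, bed 16 mm high. Centre line in its frame, mm: (50,-90) straight to (50,0), the ball starting 15-65 before there; quarter turn about (-40,0) to (-40,90), end of cover; straight to seat (-72,90). Covered channel 49 wide, 59 outside, top 57.5 high; lips hold the ball in; the slot between them, 34 wide, is open above and through the rear end.
- exit (a point): Open seat at the track's exit: a 23 mm hole in the bed where the pushed ball drops 3 mm and stays. The point is the seated ball's centre, 35 mm above the table; axes as the track's. The bed here is a tongue 40 mm wide in y, with 5 mm high curbs; both y sides are free for fingers down to the table. A stop 41 mm high stands 30 mm on in -x; the cover ends 32 mm before, in +x.
- bowl: Wide conical loose steel mixing bowl, the only one: rim 140 mm in outer diameter, 45 mm high, flat inner floor about 42 mm wide and 4 mm above the table, wall 3 mm; about 0.4 kg. Origin at the centre of its underside, z up. The narrower, taller white tub is not the bowl.
Not all that is in view belongs to the job. What is shaped like the bowl but green or purple is not meant.

How it is judged (in metres and radians):
On the way, in this order (a step that is already met when the one before it is completed fails the run):
1. the ball has been pushed along the track and lies in the open seat (centre within 8 mm sideways and 5 mm in height of the seat point, for 0.2 s) (horizontal distance between ball and exit below 0.008 m and z of ball in the frame of exit below 0.005 m), for 0.2 s.
2. the ball is lifted out of the seat, at least 40 mm up within 50 mm sideways of it (z of ball in the frame of exit above 0.04 m and horizontal distance between ball and exit below 0.05 m).
At the end, for the whole second after the job is handed in: The steel ball lies in the bottom of the wide steel bowl (centre within 28 mm of the bowl's axis and 15 to 40 mm above its underside), almost still (under 0.08 m/s), and the bowl stands upright (within 10 degrees) on the table (horizontal distance between ball and bowl below 0.028 m and z of ball in the frame of bowl between 0.015 and 0.04 m and angle between bowl's own z axis and vertical below 0.17 rad and height (world z) of bowl below 0.012 m and linear speed of ball below 0.08 m/s); the robot touches nothing.
It fails at once if the ball is dropped or thrown into the bowl (faster than 1 m/s in it, as after a fall of 50 mm) (horizontal distance between ball and bowl below 0.06 m and z of ball in the frame of bowl below 0.045 m and linear speed of ball above 1 m/s).
It also fails if it takes over 69 s, if anything falls off the work surface, if the arm or the gripper's body presses on something with over 40 N, if the wrist force passes 120 N, or if a joint passes its speed limit or range.

## Working session

There is one attempt and no reset: what is moved stays moved. The work goes in short steps, Python scripts to look and compute and a tool call to move; the robot and the scene stay as the last step left them, time stands still between calls to the robot, and variables do not carry over. Pictures are saved under pics/ and viewed, about 8 in all and at most 12, crops included, and the job is handed in when it is done.

Besides the shell and the picture viewer there is one more tool, called after "Call:" by a JSON object that holds its "api" and its "payload", one argument or row to a line. drive_tool: Moves the arm, as the interface text tells. Its arguments: {"type":"object","properties":{"steps":{"type":"array","items":{"type":"array","items":{"type":"array","items":{"type":"number"}}}},"grip_force":{"type":"number"}},"required":["steps"]}

```bash
mkdir -p pics; cat > h.py <<'E'
import numpy as np, cv2, json
from rig import monitor, vision, ticket
def cam(n):
    c=vision.camera_info(n); K=np.array([[c['fx'],0,c['cx']],[0,c['fy'],c['cy']],[0,0,1.]])
    return K,np.array(c['D'],float),np.array(c['R'],float),np.array(c['t'],float)
def snap(n,f):
    C=cam(n); im=np.array(vision.read_camera(n)); cv2.imwrite('pics/'+f,im[:,:,::-1]); return im,C
def proj(C,P):
    K,D,R,t=C; return cv2.projectPoints(np.array(P,float).reshape(-1,1,3),cv2.Rodrigues(R)[0],t,K,D)[0].reshape(-1,2)
def back(C,px,z):
    K,D,R,t=C; u=cv2.undistortPoints(np.array(px,float).reshape(-1,1,2),K,D).reshape(-1,2)
    d=np.c_[u,np.ones(len(u))]@R; o=-R.T@t; return o+d*((z-o[2])/d[:,2])[:,None]
E
python3 - <<'E'
from h import *
s=monitor.observe(); print(s['time_s'],s['eef_pos'],s['ee_rot'],s['ft_force'],s['finger_gap'])
a,C1=snap('scene','a.png'); b,C2=snap('top','b.png')
for C in(C1,C2): print(C[0][0,0],-C[2].T@C[3])
E
```

```text
0.0 [ 256.34882193 -623.91916914  230.42895758] [[ 9.24957022e-01  3.80071088e-01 -6.89338221e-04]
 [ 3.80071710e-01 -9.24955727e-01  1.54838967e-03]
 [-4.91091892e-05 -1.69419185e-03 -9.99998564e-01]] [ 0.4731228  -0.35029262  0.38229832] 85.46091388125114
374.8856727538477 [1042.24910756 -514.70675818  590.93718547]
403.81562991214787 [359.41850813   1.2054121  918.90880342]
```

View pics/b.png

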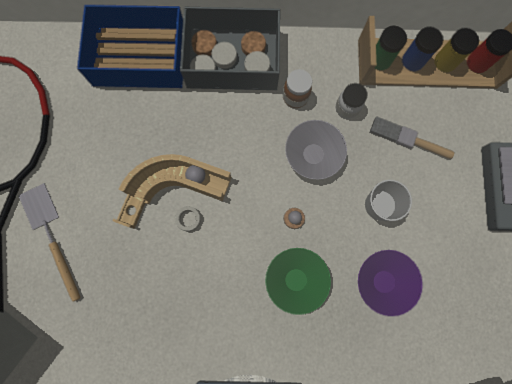

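View pics/a.png

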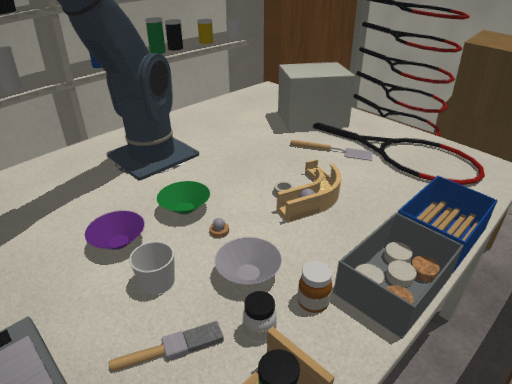

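Candidates in the top view: the wanted ball is in the track at (196,175). The 30 mm ball on its cork ring is at (294,217), and the white ring at (189,218) is not wanted. The steel bowl is at (316,152). The green bowl (299,281), purple bowl (390,282) and white tub (388,202) are not meant. Next I fit the track and bowl poses.

```bash
cat > fit.py <<'E'
from h import *
from scipy.optimize import minimize
def centre(n=16):
    th=np.linspace(0,np.pi/2,n)
    return np.r_[[[50,-90],[50,-60],[50,-30]],np.c_[-40+90*np.cos(th),90*np.sin(th)]]
def pose(p,X):
    c,s=np.cos(p[2]),np.sin(p[2]); X=np.atleast_2d(X)
    return np.c_[X[:,:2]@np.array([[c,s],[-s,c]])+p[:2],X[:,2]]
def nrm(L):
    d=np.gradient(L,axis=0); d/=np.linalg.norm(d,axis=1)[:,None]; return np.c_[-d[:,1],d[:,0]]
def hulls():
    L=centre();N=nrm(L);H=[]
    for i in range(len(L)-1):
        q=np.array([L[i]+29.5*N[i],L[i]-29.5*N[i],L[i+1]-29.5*N[i+1],L[i+1]+29.5*N[i+1]])
        H.append(np.r_[np.c_[q,np.zeros(4)],np.c_[q,np.full(4,57.5)]])
    q=np.array([[-40,70],[-40,110],[-102,110],[-102,70.]]); H.append(np.r_[np.c_[q,np.zeros(4)],np.c_[q,np.full(4,18.)]])
    return H
def render(C,p,S=4):
    m=np.zeros((384*S,512*S),np.uint8)
    for h in hulls():
        u=proj(C,pose(p,h)); cv2.fillConvexPoly(m,cv2.convexHull(((u+.5)*S-.5).astype(np.float32)).astype(np.int32),255)
    return cv2.resize(m,(512,384),interpolation=cv2.INTER_AREA)/255.
E
cat > f1.py <<'E'
from fit import *
C=cam('top'); im=cv2.imread('pics/b.png')
hsv=cv2.cvtColor(im,cv2.COLOR_BGR2HSV)
m=((hsv[:,:,1]>75)&(hsv[:,:,0]>8)&(hsv[:,:,0]<30)).astype(np.uint8)
w=np.zeros_like(m); w[140:240,110:245]=m[140:240,110:245]
w=cv2.morphologyEx(w,cv2.MORPH_CLOSE,np.ones((5,5)))
cs,_=cv2.findContours(w,cv2.RETR_EXTERNAL,2); c=max(cs,key=cv2.contourArea); M=np.zeros_like(w); cv2.drawContours(M,[c],-1,1,-1)
s=back(C,[[130,212]],16)[0]; r=back(C,[[229,185]],55)[0]
a=np.array([-72,90.])-[50,-90]; b=(s-r)[:2]; yaw=np.arctan2(b[1],b[0])-np.arctan2(a[1],a[0])
R=np.array([[np.cos(yaw),-np.sin(yaw)],[np.sin(yaw),np.cos(yaw)]])
p0=np.r_[s[:2]-R@[-72,90],yaw]; print(p0,np.hypot(*a),np.hypot(*b))
f=lambda v:np.abs(render(C,[v[0]*10,v[1]*10,v[2]])-M).sum()
g=p0/[10,10,1]
for k in range(2):
    o=minimize(f,g,method='Nelder-Mead',options=dict(initial_simplex=g+np.vstack([np.zeros(3),np.diag([.8,.8,.08])])));g=o.x
p=g*[10,10,1]; print('track',p,'yawdeg',np.degrees(p[2]),o.fun,M.sum())
np.save('track.npy',p)
print('exit',pose(p,[[-72,90,35]]))
# ball & bowl
print('ball local',(back(C,[[196,174.5]],40.5)[0][:2]-p[:2])@np.array([[np.cos(p[2]),-np.sin(p[2])],[np.sin(p[2]),np.cos(p[2])]]))
for c,z in (((316.5,151.5),45),((314,154),4)): print('bowl',back(C,[c],z))
S=5;x0,y0=110,110;big=cv2.resize(im[110:240,110:270],None,fx=S,fy=S,interpolation=cv2.INTER_CUBIC)
def dl(X,col):
    u=((proj(C,pose(p,X))-[x0,y0]+.5)*S).astype(np.int32); cv2.polylines(big,[u],False,col,1)
L=centre();N=nrm(L);z=np.full(len(L),57.5)
for o_ in(29.5,-29.5,17,-17): dl(np.c_[L+o_*N,z],(0,0,255))
th=np.linspace(0,6.3,30); dl(np.c_[-72+11.5*np.cos(th),90+11.5*np.sin(th),0*th+16],(255,0,0))
cv2.imwrite('pics/c.png',big)
E
python3 f1.py
```

```text
[ 5.10039538e+02  1.70516410e+02 -3.36434470e-01] 217.4488445588985 231.16957870349887
track [ 5.14932560e+02  1.69946987e+02 -3.31000378e-01] yawdeg -18.964924668440812 240.52156862745096 3841
exit [[476.08991889 278.46080764  35.        ]]
ball local [ 51.60214143 -23.47285398]
bowl [[ 614.09261284 -137.26544452   45.        ]]
bowl [[ 619.82319817 -137.84688026    4.        ]]
```

View pics/c.png

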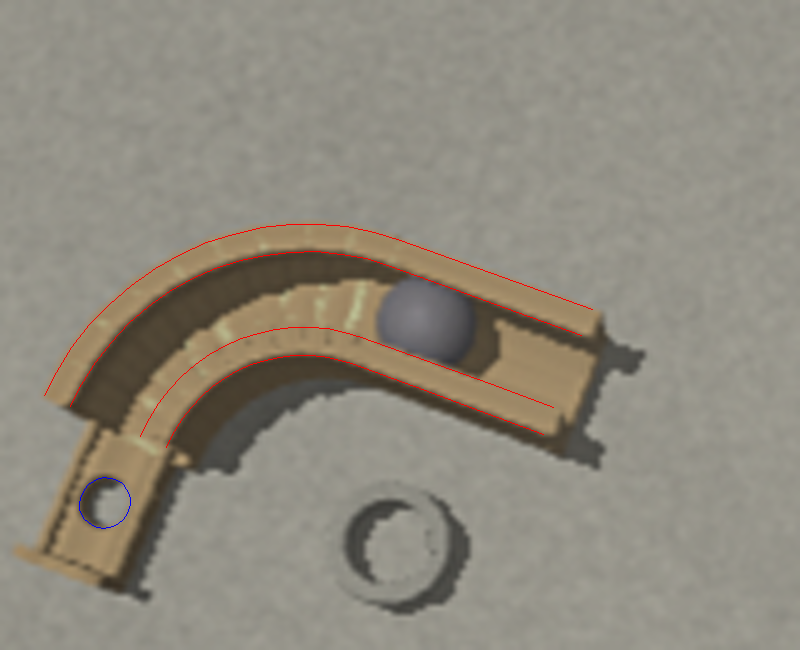

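The overlay fits well: the red outline sits on the track edges, the blue circle is on the hole at crop (105,502), and the ball is at crop (426,322), about local (51,-23). I'm moving over the track's rear with the fingers shut.

Call:
{"api": "drive_tool", "payload": {
  "steps": [
    [[0, 0, 0, 0.033, -0.034, 0, 0], [0, 0, 0, 0.033, -0.034, 0, 0], [0, 0, 0, 0.033, -0.034, 0, 0], [0, 0, 0, 0.033, -0.034, 0, 0], [0, 0, 0, 0.033, -0.034, 0, 0], [0, 0, 0, 0.033, -0.034, 0, 0], [0, 0, 0, 0.033, -0.034, 0, 0], [0, 0, 0, 0.033, -0.034, 0, 0], [0, 0, 0, 0.033, -0.034, 0, 0], [0, 0, 0, 0.033, -0.034, 0, 0], [0, 0, 0, 0.033, -0.034, 0, 0], [0, 0, 0, 0.033, -0.034, 0, 0], [0, 0, 0, 0.033, -0.034, 0, 0], [0, 0, 0, 0.033, -0.034, 0, 0], [0, 0, 0, 0.033, -0.034, 0, 0], [0, 0, 0, 0.033, -0.034, 0, 0]]
  ],
  "grip_force": 60
}}

```text
time_s: 2.1
eef_pos: [543.7, 99.2, 227.3]
ee_rot: [[0.928, 0.374, -0.006], [0.374, -0.928, 0.003], [-0.005, -0.005, -1.0]]
ft_force: [0.9, -1.4, 0.6]
finger_gap: 0.1
```

```bash
cat > go.py <<'E'
import sys
from fit import *
# go.py lx ly z toolx_local_deg : error to target in tool axes
p=np.load('track.npy')
def err(lx,ly,z,ang,world=False):
    s=monitor.observe(); R=np.array(s['ee_rot']); P=np.array(s['eef_pos'])
    T=np.array([lx,ly,z]) if world else pose(p,[[lx,ly,z]])[0]
    a=np.radians(ang)+(0 if world else p[2]); Rt=np.array([[np.cos(a),np.sin(a),0],[np.sin(a),-np.cos(a),0],[0,0,-1.]])
    rv=cv2.Rodrigues(R.T@Rt)[0].ravel()
    print('t',round(s['time_s'],2),'pos',P.round(1),'gap',round(s['finger_gap'],1),'F',np.round(s['ft_force'],1),'q7',round(s['q'][6],2))
    print('rotvec',rv.round(3),'shift mm (now axes)',(R.T@(T-P)).round(1),'(target axes)',(Rt.T@(T-P)).round(1))
v=[float(x) for x in sys.argv[1:5]]; err(*v,world=len(sys.argv)>5)
E
python3 go.py 50 -75 100 0
```

```text
t 2.1 pos [543.7  99.2 227.3] gap 0.1 F [ 0.9 -1.4  0.6] q7 -1.53
rotvec [-0.003  0.006  0.714] shift mm (now axes) [-11.   13.7 127.3] (target axes) [ -0.2  17.5 127.3]
```

Call:
{"api": "drive_tool", "payload": {
  "steps": [
    [[0, 0.001, 0.143, 0, 0, 0.02, 0], [0, 0.001, 0.143, 0, 0, 0.02, 0], [0, 0.001, 0.143, 0, 0, 0.02, 0], [0, 0.001, 0.143, 0, 0, 0.02, 0], [0, 0.001, 0.143, 0, 0, 0.02, 0], [0, 0, 0, 0, 0.009, 0.02, 0], [0, 0, 0, 0, 0.009, 0.005, 0], [0, 0, 0, 0, 0, 0, 0]]
  ]
}}

```text
time_s: 3.1
eef_pos: [536.5, 88.3, 96.7]
ee_rot: [[0.94, -0.341, -0.004], [-0.341, -0.94, 0.004], [-0.005, -0.003, -1.0]]
ft_force: [0.3, -0.2, 0.6]
finger_gap: 0.2
```

```bash
python3 go.py 50 -75 100 0; python3 -c "
from h import *
a,C=snap('wrist','w1.png')"
```

```text
t 3.1 pos [536.5  88.3  96.7] gap 0.2 F [ 0.3 -0.2  0.6] q7 -2.15
rotvec [-0.003  0.005 -0.017] shift mm (now axes) [ 3.1  4.7 -3.3] (target axes) [ 3.1  4.8 -3.3]
```

View pics/w1.png

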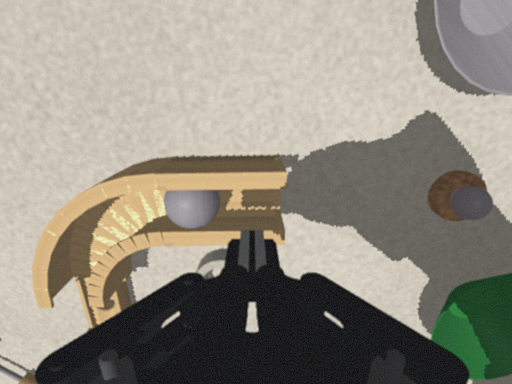

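The wrist view shows the ball at (192,205), the rear end of the rails at x≈285 and the fingertips at (252,240). I'll compare these with the projected model.

```bash
python3 - <<'E'
from fit import *
p=np.load('track.npy');C=cam('wrist')
X=[[50+o,-90,57.5] for o in(29.5,17,-17,-29.5)]+[[50,-23.5,38.5]]
print(proj(C,pose(p,X)).round(0)); s=monitor.observe(); print(proj(C,s['eef_pos']))
im=cv2.imread('pics/w1.png'); g=cv2.cvtColor(im,cv2.COLOR_BGR2HSV)
print([tuple(map(int,im[r,275])) for r in range(150,250,2)])
S=4;b=cv2.resize(im[130:330,20:220],None,fx=3,fy=3); 
b=cv2.resize(im[140:260,130:310],None,fx=S,fy=S)
L=centre();N=nrm(L)
for o in(29.5,17,-17,-29.5): cv2.polylines(b,[((proj(C,pose(p,np.c_[L+o*N,0*L[:,0]+57.5]))-[130,140]+.5)*S).astype(np.int32)],False,(0,0,255),1)
cv2.imwrite('pics/d.png',b)
E
```

```text
[[279. 173.]
 [278. 190.]
 [277. 231.]
 [277. 246.]
 [195. 203.]]
[[250.42107504 242.51924983]]
[(187, 201, 208), (197, 210, 215), (155, 170, 177), (58, 83, 96), (76, 104, 121), (69, 91, 107), (64, 85, 99), (66, 88, 102), (58, 81, 100), (62, 85, 100), (67, 89, 106), (117, 161, 192), (132, 183, 219), (134, 183, 217), (131, 182, 215), (137, 186, 219), (136, 186, 219), (136, 187, 219), (139, 191, 221), (120, 165, 197), (70, 96, 115), (69, 94, 109), (69, 93, 113), (72, 96, 115), (72, 97, 112), (71, 99, 115), (71, 93, 111), (72, 96, 111), (81, 113, 133), (93, 127, 150), (61, 82, 100), (70, 93, 110), (68, 90, 104), (60, 81, 96), (66, 85, 98), (65, 88, 99), (69, 91, 105), (67, 86, 101), (67, 90, 105), (67, 89, 104), (64, 89, 105), (79, 106, 122), (131, 179, 212), (134, 184, 216), (135, 186, 218), (129, 179, 216), (86, 118, 142), (48, 57, 62), (46, 48, 46), (32, 33, 28)]
```

View pics/d.png

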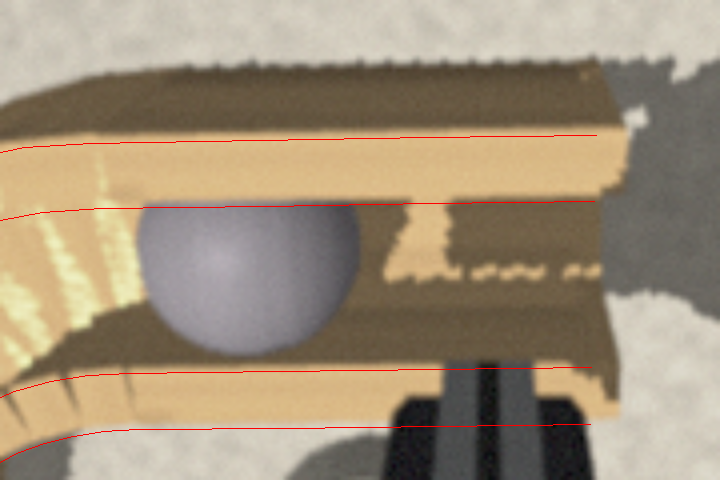

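Lateral agreement is about 1 mm: the true track sits slightly toward local +x (upward in the crop). The slot is clear at the entry point, so I go down through it.

Call:
{"api": "drive_tool", "payload": {
  "steps": [
    [[-0.003, 0.005, -0.017, 0.004, 0.004, 0, 0], [0, 0, 0, 0, 0, 0, 0], [0, 0, 0, 0, 0, 0.015, 0], [0, 0, 0, 0, 0, 0.015, 0], [0, 0, 0, 0, 0, 0.015, 0], [0, 0, 0, 0, 0, 0.015, 0], [0, 0, 0, 0, 0, 0.01, 0], [0, 0, 0, 0, 0, 0, 0]]
  ]
}}

```text
time_s: 4.15
eef_pos: [540.1, 84.3, 22.4]
ee_rot: [[0.947, -0.322, 0.002], [-0.322, -0.947, 0.001], [0.001, -0.001, -1.0]]
ft_force: [-1.4, -0.7, 0.5]
finger_gap: 0.2
```

```bash
python3 go.py 51 -36 24 0
```

```text
t 4.15 pos [540.1  84.3  22.4] gap 0.2 F [-1.4 -0.7  0.5] q7 -2.13
rotvec [-0.001 -0.001  0.003] shift mm (now axes) [ -0.5 -36.8  -1.6] (target axes) [ -0.6 -36.8  -1.6]
```

Call:
{"api": "drive_tool", "payload": {
  "steps": [
    [[0, 0, 0, 0, -0.006, 0, 0], [0, 0, 0, 0, -0.006, 0, 0], [0, 0, 0, 0, -0.006, 0, 0], [0, 0, 0, 0, -0.006, 0, 0], [0, 0, 0, 0, -0.006, 0, 0], [0, 0, 0, 0, -0.006, 0, 0], [0, 0, 0, 0, -0.006, 0, 0], [0, 0, 0, 0, -0.006, 0, 0], [0, 0, 0, 0, -0.006, 0, 0], [0, 0, 0, 0, -0.006, 0, 0]]
  ]
}}

```text
time_s: 5.4
eef_pos: [560.8, 142.9, 24.1]
ee_rot: [[0.946, -0.324, 0.002], [-0.324, -0.946, -0.001], [0.002, 0.001, -1.0]]
ft_force: [-2.0, -5.2, 3.5]
finger_gap: 0.4
```

```bash
python3 go.py 51 0 23 0
```

```text
t 5.4 pos [560.8 142.9  24.1] gap 0.4 F [-2.  -5.2  3.5] q7 -2.21
rotvec [ 0.001 -0.002  0.001] shift mm (now axes) [ -1.1 -10.7   1.1] (target axes) [ -1.1 -10.7   1.1]
```

Call:
{"api": "drive_tool", "payload": {
  "steps": [
    [[0, 0, 0, -0.0005, -0.0055, 0, 0], [0, 0, 0, -0.0005, -0.0055, 0, 0], [0, 0, -0.067, -0.0002, -0.006, 0, 0], [0, 0, -0.067, -0.0002, -0.006, 0, 0], [0, 0, -0.067, -0.0002, -0.006, 0, 0], [0, 0, -0.067, -0.0002, -0.006, 0, 0], [0, 0, -0.067, -0.0002, -0.006, 0, 0], [0, 0, -0.067, -0.0002, -0.006, 0, 0]]
  ]
}}

```text
time_s: 6.4
eef_pos: [560.4, 162.7, 24.0]
ee_rot: [[0.998, 0.065, -0.019], [0.065, -0.997, -0.035], [-0.021, 0.034, -0.999]]
ft_force: [-0.2, -16.6, 8.4]
finger_gap: 0.2
```

```bash
cat > arc.py <<'E'
from fit import *
p=np.load('track.npy'); s=monitor.observe(); P=s['eef_pos']; R=np.array(s['ee_rot'])
q=np.array([[np.cos(p[2]),np.sin(p[2])],[-np.sin(p[2]),np.cos(p[2])]])@(P[:2]-p[:2])
th=np.arctan2(q[1],q[0]+40); y=np.arctan2(R[1,0],R[0,0])-p[2]
print('t',s['time_s'],'local',q.round(1),'z',P[2].round(1),'theta',th.round(3),'yaw',round(y,3),'r',np.hypot(q[0]+40,q[1]).round(1),'left arc mm',((np.pi/2-th)*90).round(1),'F',np.round(s['ft_force'],1),'tilt',R[2,:2].round(3))
E
python3 arc.py
```

```text
t 6.4 local [45.4  8. ] z 24.0 theta 0.093 yaw 0.396 r 85.8 left arc mm 133.0 F [ -0.2 -16.6   8.4] tilt [-0.021  0.034]
```

```bash
python3 - <<'E'
from h import *
a,C=snap('wrist','w2.png'); b,C=snap('top','t2.png')
A=cv2.resize(a[60:360,60:460],None,fx=1.5,fy=1.5); B=cv2.resize(b[140:240,110:250],None,fx=1.5*300/150,fy=3)
o=np.zeros((600,780,3),np.uint8); A=cv2.resize(a[100:300,100:400],None,fx=1.5,fy=1.5)
o[:300,:450]=A; o[300:600,:420]=B
cv2.imwrite('pics/e.png',o[:,:450,::-1])
E
```

```text
(no output)
```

View pics/e.png

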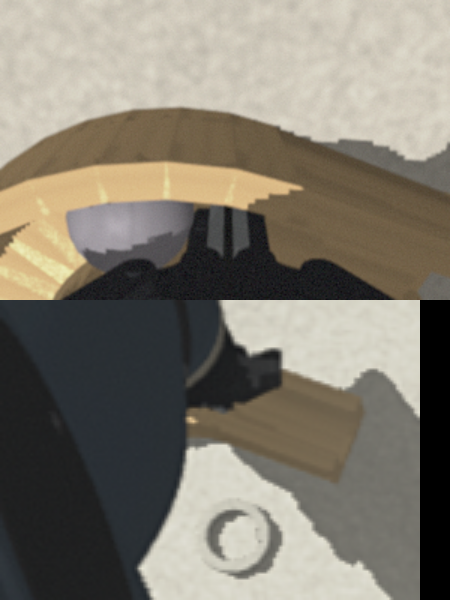

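The wrist crop shows the shut fingers touching the ball at about (190,215), with the yaw ahead of the path. I back off a little, realign and recentre.

Call:
{"api": "drive_tool", "payload": {
  "steps": [
    [[0, 0, 0.1, 0, 0.004, 0, 0], [0, 0, 0.1, 0.002, 0, 0, 0], [0, 0, 0.1, 0.002, 0, 0, 0], [0, 0, 0, 0, 0, 0, 0]]
  ]
}}

```text
time_s: 7.0
eef_pos: [566.1, 160.9, 23.9]
ee_rot: [[0.971, -0.24, -0.016], [-0.24, -0.97, -0.032], [-0.008, 0.035, -0.999]]
ft_force: [-0.2, 0.0, 1.2]
finger_gap: -0.5
```

```bash
python3 arc.py; python3 go.py 50.5 8 23 3
```

```text
t 7.0 local [51.3  8.1] z 23.9 theta 0.089 yaw 0.088 r 91.7 left arc mm 133.4 F [-0.2  0.   1.2] tilt [-0.008  0.035]
t 7.0 pos [566.1 160.9  23.9] gap -0.5 F [-0.2  0.   1.2] q7 -2.19
rotvec [0.036 0.007 0.036] shift mm (now axes) [-0.8  0.   0.9] (target axes) [-0.8  0.1  0.9]
```

Call:
{"api": "drive_tool", "payload": {
  "steps": [
    [[0.036, 0.007, 0, -0.001, 0, 0, 0], [0, 0, -0.05, -0.0002, -0.006, 0, 0], [0, 0, -0.067, -0.0002, -0.006, 0, 0], [0, 0, -0.067, -0.0002, -0.006, 0, 0]]
  ]
}}

```text
time_s: 7.5
eef_pos: [564.3, 167.3, 24.0]
ee_rot: [[0.999, -0.048, -0.01], [-0.048, -0.999, -0.016], [-0.01, 0.016, -1.0]]
ft_force: [-3.7, -17.0, 11.9]
finger_gap: 0.0
```

```bash
python3 arc.py
```

```text
t 7.5 local [47.5 13.5] z 24.0 theta 0.153 yaw 0.283 r 88.6 left arc mm 127.6 F [ -3.7 -17.   11.9] tilt [-0.01   0.016]
```

Call:
{"api": "drive_tool", "payload": {
  "steps": [
    [[0.016, 0.01, -0.03, 0.001, -0.01, 0, 0], [0, 0, -0.05, 0, -0.01, 0, 0], [0, 0, -0.05, 0, -0.01, 0, 0]]
  ]
}}

```text
time_s: 7.88
eef_pos: [561.9, 177.9, 23.4]
ee_rot: [[0.996, 0.084, -0.012], [0.084, -0.996, -0.026], [-0.014, 0.025, -1.0]]
ft_force: [1.1, -19.8, 8.5]
finger_gap: -0.1
```

```bash
python3 arc.py
```

```text
t 7.875 local [41.8 22.8] z 23.4 theta 0.272 yaw 0.415 r 85.0 left arc mm 116.9 F [  1.1 -19.8   8.5] tilt [-0.014  0.025]
```

Call:
{"api": "drive_tool", "payload": {
  "steps": [
    [[0.025, 0.014, 0.03, 0.005, -0.004, 0, 0], [0, 0, 0, 0.003, -0.01, 0, 0], [0, 0, -0.04, 0.001, -0.01, 0, 0], [0, 0, -0.05, 0.001, -0.01, 0, 0]]
  ]
}}

```text
time_s: 8.38
eef_pos: [564.6, 182.9, 22.6]
ee_rot: [[0.99, 0.141, -0.018], [0.14, -0.989, -0.04], [-0.023, 0.037, -0.999]]
ft_force: [-3.0, -28.5, 17.4]
finger_gap: 0.3
```

```bash
python3 arc.py
```

```text
t 8.375 local [42.7 28.4] z 22.6 theta 0.331 yaw 0.472 r 87.5 left arc mm 111.6 F [ -3.  -28.5  17.4] tilt [-0.023  0.037]
```

Call:
{"api": "drive_tool", "payload": {
  "steps": [
    [[0.037, 0.023, 0.05, 0.001, 0.006, 0.003, 0], [0, 0, 0, 0, 0, 0, 0], [0, 0, -0.03, 0, -0.009, -0.003, 0], [0, 0, -0.06, 0, -0.009, -0.008, 0], [0, 0, -0.06, 0, -0.009, -0.008, 0]]
  ]
}}

```text
time_s: 9.0
eef_pos: [560.7, 203.0, 38.6]
ee_rot: [[0.966, 0.257, -0.005], [0.257, -0.966, -0.009], [-0.008, 0.007, -1.0]]
ft_force: [-1.1, -4.6, -0.2]
finger_gap: -0.0
```

```bash
python3 arc.py
```

```text
t 9.0 local [32.6 46.1] z 38.6 theta 0.566 yaw 0.591 r 86.0 left arc mm 90.4 F [-1.1 -4.6 -0.2] tilt [-0.008  0.007]
```

The ball's spin friction on the fingers was jamming it. Rising while pushing frees it, so I repeat that as a ratchet.

Call:
{"api": "drive_tool", "payload": {
  "steps": [
    [[0.007, 0.008, 0, 0.003, 0.006, 0.004, 0], [0, 0, 0, 0.001, 0, 0.015, 0], [0, 0, -0.02, 0, -0.006, 0, 0], [0, 0, -0.05, 0.0005, -0.008, -0.006, 0], [0, 0, -0.06, 0.0005, -0.008, -0.007, 0], [0, 0, -0.06, 0.0005, -0.008, -0.005, 0]]
  ]
}}

```text
time_s: 9.75
eef_pos: [555.3, 221.6, 33.6]
ee_rot: [[0.894, 0.449, -0.008], [0.449, -0.893, -0.018], [-0.015, 0.012, -1.0]]
ft_force: [1.1, -13.8, 6.6]
finger_gap: -0.1
```

```bash
python3 arc.py
```

```text
t 9.75 local [21.4 62. ] z 33.6 theta 0.79 yaw 0.796 r 87.2 left arc mm 70.2 F [  1.1 -13.8   6.6] tilt [-0.015  0.012]
```

Call:
{"api": "drive_tool", "payload": {
  "steps": [
    [[0.012, 0.015, 0, 0.003, 0.006, 0.006, 0], [0, 0, 0, 0.001, 0, 0.009, 0], [0, 0, -0.02, 0, -0.006, -0.002, 0], [0, 0, -0.07, 0.0005, -0.009, -0.008, 0], [0, 0, -0.07, 0.0005, -0.009, -0.008, 0]]
  ]
}}

```text
time_s: 10.38
eef_pos: [548.4, 236.5, 32.3]
ee_rot: [[0.806, 0.592, -0.007], [0.591, -0.806, -0.01], [-0.011, 0.004, -1.0]]
ft_force: [-0.1, -4.4, -0.4]
finger_gap: 0.0
```

```bash
python3 arc.py
```

```text
t 10.375 local [10.  73.8] z 32.3 theta 0.975 yaw 0.964 r 89.2 left arc mm 53.6 F [-0.1 -4.4 -0.4] tilt [-0.011  0.004]
```

Call:
{"api": "drive_tool", "payload": {
  "steps": [
    [[0.004, 0.011, 0, 0.002, 0.006, 0.006, 0], [0, 0, 0, 0, 0, 0.008, 0], [0, 0, -0.02, 0, -0.006, -0.002, 0], [0, 0, -0.07, 0.0005, -0.009, -0.008, 0], [0, 0, -0.07, 0.0005, -0.009, -0.008, 0], [0, 0, 0, 0.002, 0.006, 0.01, 0], [0, 0, 0, 0.001, 0, 0.006, 0], [0, 0, -0.04, 0, -0.007, -0.002, 0], [0, 0, -0.07, 0.0005, -0.009, -0.008, 0], [0, 0, -0.07, 0.0005, -0.009, -0.008, 0]]
  ]
}}

```text
time_s: 11.62
eef_pos: [524.7, 266.1, 32.6]
ee_rot: [[0.554, 0.832, -0.007], [0.832, -0.554, -0.007], [-0.01, -0.002, -1.0]]
ft_force: [-0.2, -5.2, -2.3]
finger_gap: 0.0
```

```bash
python3 arc.py;python3 -c "
from h import *
a,C=snap('wrist','w3.png')"
```

```text
t 11.625 local [-22.1  94.1] z 32.6 theta 1.382 yaw 1.314 r 95.8 left arc mm 17.0 F [-0.2 -5.2 -2.3] tilt [-0.01  -0.002]
```

View pics/w3.png

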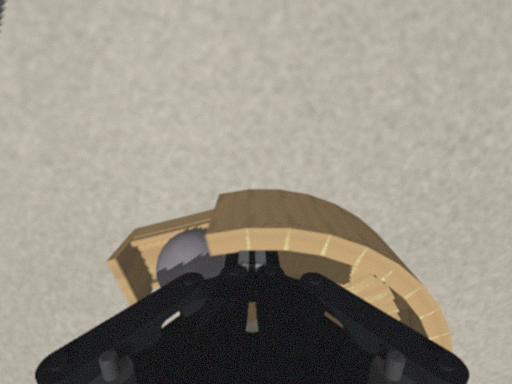

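The ball at (193,262) is leaving the cover just ahead of the seat. I recentre, then make the last straight push.

Call:
{"api": "drive_tool", "payload": {
  "steps": [
    [[0, 0.01, -0.06, -0.003, 0.006, 0.003, 0], [0, 0, -0.1, -0.002, 0, 0.008, 0], [0, 0, -0.09, 0, 0, 0, 0]]
  ]
}}

```text
time_s: 12.05
eef_pos: [524.9, 260.4, 21.7]
ee_rot: [[0.319, 0.948, -0.003], [0.948, -0.319, 0.003], [0.002, -0.004, -1.0]]
ft_force: [-0.6, 0.9, 0.6]
finger_gap: -0.1
```

```bash
python3 arc.py; python3 go.py -35 90.5 25 90
```

```text
t 12.05 local [-20.   88.8] z 21.7 theta 1.349 yaw 1.577 r 91.0 left arc mm 20.0 F [-0.6  0.9  0.6] tilt [ 0.002 -0.004]
t 12.05 pos [524.9 260.4  21.7] gap -0.1 F [-0.6  0.9  0.6] q7 -1.28
rotvec [-0.004 -0.002  0.006] shift mm (now axes) [  1.8 -15.   -3.2] (target axes) [  1.7 -15.   -3.3]
```

Call:
{"api": "drive_tool", "payload": {
  "steps": [
    [[0, 0, 0, 0.0015, -0.005, -0.002, 0], [0, 0, 0, 0, -0.005, -0.005, 0], [0, 0, 0, 0, -0.004, -0.004, 0], [0, 0, 0, 0, 0, 0, 0]]
  ]
}}

```text
time_s: 12.55
eef_pos: [510.5, 268.0, 33.6]
ee_rot: [[0.323, 0.946, -0.003], [0.946, -0.323, 0.005], [0.003, -0.005, -1.0]]
ft_force: [-0.1, 0.5, 0.0]
finger_gap: -0.4
```

```bash
python3 go.py -35 90.5 25 90;python3 - <<'E'
from fit import *
p=np.load('track.npy')
a,C=snap('wrist','w4.png'); b,C2=snap('top','t4.png'); c,C3=snap('scene','s4.png')
for D in(C,C2,C3): print(proj(D,pose(p,[[-72,90,35]])).round(1))
u=proj(C3,pose(p,[[-72,90,35]]))[0].astype(int)
o=np.zeros((360,800,3),np.uint8); o[:300,:400]=a[150:350,100:367][:,:,::-1].repeat(1,0) if 0 else cv2.resize(a[150:350,100:367],(400,300))[:,:,::-1]
o[:300,400:]=cv2.resize(c[u[1]-30:u[1]+30,u[0]-40:u[0]+40],(400,300))[:,:,::-1]
cv2.circle(o,(600,150),4,(0,0,255),1)
cv2.imwrite('pics/f.png',o)
E
```

```text
t 12.55 pos [510.5 268.   33.6] gap -0.4 F [-0.1  0.5  0. ] q7 -1.3
rotvec [-0.005 -0.003  0.002] shift mm (now axes) [-0.9  1.1  8.6] (target axes) [-0.8  1.   8.6]
[[193.  244.3]]
[[127.9 209. ]]
[[317.1 166.2]]
```

View pics/f.png

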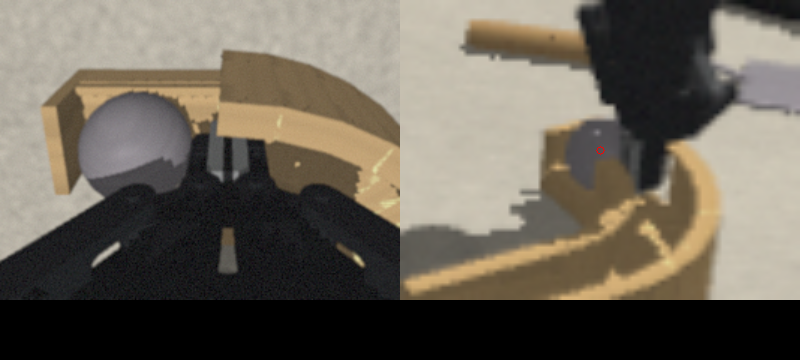

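The ball is close to the predicted seat point (189,249 against 193,244) and nothing pushes on it. I lift clear, open, turn 90° above the seat and check from close by.

Call:
{"api": "drive_tool", "payload": {
  "steps": [
    [[0, 0, 0, 0, 0, -0.03, 0], [0, 0, 0, 0, 0, -0.04, 0], [0, 0, 0, 0, -0.01, -0.04, 0.06], [0, 0, -0.17, 0, 0, 0, 0.07], [0, 0, -0.17, 0, 0, 0, 0.07], [0, 0, -0.17, 0, 0, 0, 0.07], [0, 0, -0.17, 0, 0, 0, 0.07], [0, 0, -0.17, 0, 0, 0, 0.07], [0, 0, -0.17, 0, 0, 0, 0.07], [0, 0, -0.17, 0, 0, 0, 0.07], [0, 0, -0.17, 0, 0, 0, 0.07], [0, 0, -0.17, 0, 0, 0, 0.07], [0, 0, 0, 0, 0, 0, 0.07]]
  ]
}}

```text
time_s: 14.32
eef_pos: [503.4, 267.1, 145.1]
ee_rot: [[-0.946, 0.323, -0.005], [0.323, 0.946, 0.002], [0.005, 0.0, -1.0]]
ft_force: [0.4, -0.9, 0.3]
finger_gap: 70.1
```

```bash
python3 go.py -72 90 140 180;python3 - <<'E'
from fit import *
p=np.load('track.npy')
a,C=snap('wrist','w5.png')
print(proj(C,pose(p,[[-72,90,35],[-72,90,16]])).round(1), proj(C,monitor.observe()['eef_pos']))
b,C2=snap('top','t5.png')
E
```

```text
t 14.32 pos [503.4 267.1 145.1] gap 70.1 F [ 0.4 -0.9  0.3] q7 0.08
rotvec [ 0.    -0.005  0.002] shift mm (now axes) [29.5  1.9  5.2] (target axes) [29.5  1.9  5.1]
[[254.6 158. ]
 [254.5 154.1]] [[253.00027291 242.98215834]]
```

View pics/w5.png

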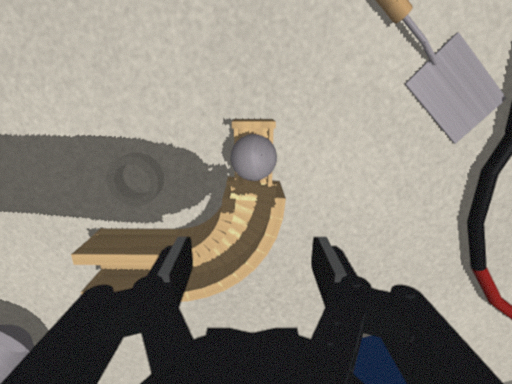

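The ball at (254,157) matches the predicted seat (254.6,158), so it is seated. Now I straddle it and grasp.

Call:
{"api": "drive_tool", "payload": {
  "steps": [
    [[0, -0.005, 0, 0.015, 0.001, 0, 0.07], [0, 0, 0, 0.0145, 0.001, 0, 0.07], [0, 0, 0, 0, 0, 0.02, 0.07], [0, 0, 0, 0, 0, 0.025, 0.07], [0, 0, 0, 0, 0, 0.02, 0.07], [0, 0, 0, 0, 0, 0, 0.07]]
  ]
}}

```text
time_s: 15.18
eef_pos: [469.8, 282.8, 80.6]
ee_rot: [[-0.944, 0.329, 0.003], [0.329, 0.944, 0.001], [-0.002, 0.002, -1.0]]
ft_force: [0.4, 0.7, 0.4]
finger_gap: 70.1
```

```bash
python3 go.py -72 90 13 180
```

```text
t 15.18 pos [469.8 282.8  80.6] gap 70.1 F [0.4 0.7 0.4] q7 -0.08
rotvec [ 0.002  0.002 -0.004] shift mm (now axes) [-7.2 -2.2 67.6] (target axes) [-7.4 -2.1 67.6]
```

Call:
{"api": "drive_tool", "payload": {
  "steps": [
    [[0, 0, 0, -0.006, -0.002, 0, 0.07], [0, 0, 0, 0, 0, 0, 0.07]]
  ]
}}

```text
time_s: 15.42
eef_pos: [474.9, 279.7, 82.2]
ee_rot: [[-0.944, 0.328, 0.004], [0.329, 0.945, 0.002], [-0.003, 0.003, -1.0]]
ft_force: [0.4, -0.0, -0.1]
finger_gap: 70.1
```

```bash
python3 go.py -72 90 13 180
```

```text
t 15.43 pos [474.9 279.7  82.2] gap 70.1 F [ 0.4 -0.  -0.1] q7 -0.07
rotvec [ 0.003  0.003 -0.004] shift mm (now axes) [-1.3 -1.  69.2] (target axes) [-1.5 -0.8 69.2]
```

Call:
{"api": "drive_tool", "payload": {
  "steps": [
    [[0.003, 0.003, 0, -0.001, -0.001, 0.014, 0.07], [0, 0, 0, 0, 0, 0.014, 0.07], [0, 0, 0, 0, 0, 0.014, 0.07], [0, 0, 0, 0, 0, 0.014, 0.07], [0, 0, 0, 0, 0, 0.01, 0.07], [0, 0, 0, 0, 0, 0, 0.07]]
  ]
}}

```text
time_s: 16.18
eef_pos: [475.6, 278.1, 11.3]
ee_rot: [[-0.944, 0.329, -0.001], [0.329, 0.944, -0.0], [0.0, -0.001, -1.0]]
ft_force: [-0.3, -0.4, 0.1]
finger_gap: 70.1
```

```bash
python3 go.py -72 90 13 180
```

```text
t 16.18 pos [475.6 278.1  11.3] gap 70.1 F [-0.3 -0.4  0.1] q7 -0.17
rotvec [-0.001 -0.    -0.005] shift mm (now axes) [-0.4  0.5 -1.7] (target axes) [-0.4  0.5 -1.7]
```

Call:
{"api": "drive_tool", "payload": {
  "steps": [
    [[0, 0, 0, 0, 0, 0, 0.04], [0, 0, 0, 0, 0, 0, 0.03], [0, 0, 0, 0, 0, 0, 0.02], [0, 0, 0, 0, 0, 0, 0.02], [0, 0, 0, 0, 0, 0, 0.02], [0, 0, 0, 0, 0, -0.01, 0.02], [0, 0, 0, 0, 0, -0.015, 0.02], [0, 0, 0, 0, 0, 0, 0.02]]
  ],
  "grip_force": 70
}}

```text
time_s: 17.18
eef_pos: [475.7, 278.3, 39.0]
ee_rot: [[-0.944, 0.329, 0.0], [0.329, 0.944, -0.0], [-0.0, -0.0, -1.0]]
ft_force: [0.0, 0.1, -3.5]
finger_gap: 42.6
```

Gap 42.6 mm and −3.5 N of weight: the ball is held. Lift and travel toward the bowl.

Call:
{"api": "drive_tool", "payload": {
  "steps": [
    [[0, 0, 0, 0, 0, -0.03, 0.02], [0, 0, 0, 0, 0, -0.04, 0.02], [0, 0, 0, 0, 0, -0.04, 0.02], [0, 0, 0, 0, 0, -0.03, 0.02], [0, 0, 0, 0, 0, 0, 0.02]]
  ]
}}

```text
time_s: 17.8
eef_pos: [475.2, 277.2, 183.0]
ee_rot: [[-0.944, 0.329, -0.0], [0.329, 0.944, -0.001], [-0.0, -0.001, -1.0]]
ft_force: [-0.4, 0.7, -5.7]
finger_gap: 42.6
```

```bash
python3 go.py 570 -90 190 100 w; python3 - <<'E'
from h import *
C=cam('top'); im=cv2.imread('pics/b.png'); S=5
cv2.imwrite('pics/g.png',cv2.resize(im[112:192,276:356],None,fx=7,fy=7,interpolation=cv2.INTER_CUBIC))
g=cv2.cvtColor(im,cv2.COLOR_BGR2LAB)
# bowl is bluish/violet grey versus warm table: b channel
b=g[:,:,2].astype(int); print(b[152,270:365:3])
m=(b<128).astype(np.uint8); w=np.zeros_like(m); w[112:192,276:356]=m[112:192,276:356]
w=cv2.morphologyEx(w,cv2.MORPH_OPEN,np.ones((3,3)))
c=max(cv2.findContours(w,0,2)[0],key=cv2.contourArea); h=cv2.convexHull(c)
e=cv2.fitEllipse(h); print(e); print(back(C,[e[0]],45))
pts=back(C,h.reshape(-1,2),45); print(pts.min(0),pts.max(0))
E
```

```text
t 17.8 pos [475.2 277.2 183. ] gap 42.6 F [-0.4  0.7 -5.7] q7 0.07
rotvec [-1.000e-03  1.000e-03  1.061e+00] shift mm (now axes) [-210.5 -315.5   -6.5] (target axes) [-378.1   29.6   -7. ]
[133 133 133 133 134 131 128 128 127 128 127 127 126 127 127 127 126 127
 127 127 126 127 127 127 127 126 134 133 133 133 133 133]
((321.92462158203125, 149.7921600341797), (46.67362976074219, 58.98321533203125), 1.1427251100540161)
[[ 618.3583899  -149.49737736   45.        ]]
[ 553.15810652 -203.82404023   45.        ] [ 688.30824666 -102.43610912   45.        ]
```

Call:
{"api": "drive_tool", "payload": {
  "steps": [
    [[0, 0, 0, -0.01, -0.015, 0, 0.02], [0, 0, 0, -0.02, -0.03, 0, 0.02], [0, 0, 0, -0.02, -0.03, 0, 0.02], [0, 0, 0, -0.02, -0.03, 0, 0.02], [0, 0, 0, -0.02, -0.03, 0, 0.02], [0, 0, 0, -0.02, -0.03, 0, 0.02], [0, 0, 0, -0.02, -0.03, 0, 0.02], [0, 0, 0, -0.02, -0.03, 0, 0.02], [0, 0, 0, -0.02, -0.03, 0, 0.02], [0, 0, 0, -0.02, -0.03, 0, 0.02], [0, 0, 0, -0.02, -0.03, 0, 0.02], [0, 0, 0, -0.02, -0.03, 0, 0.02], [0, 0, 0, -0.02, -0.03, 0, 0.02], [0, 0, 0, -0.01, -0.015, 0, 0.02], [0, 0, 0, 0, 0, 0, 0.02]]
  ]
}}

```text
time_s: 19.68
eef_pos: [585.8, -195.4, 159.1]
ee_rot: [[-0.945, 0.327, -0.027], [0.327, 0.945, -0.004], [0.024, -0.013, -1.0]]
ft_force: [-0.2, 1.2, -4.8]
finger_gap: 42.5
```

Call:
{"api": "drive_tool", "payload": {
  "steps": [
    [[0, 0, 0.147, 0, 0, 0, 0.02], [0, 0, 0.147, 0, 0, 0, 0.02], [0, 0, 0.147, 0, 0, 0, 0.02], [0, 0, 0.147, 0, 0, 0, 0.02], [0, 0, 0.147, 0, 0, 0, 0.02], [0, 0, 0.147, 0, 0, 0, 0.02], [0, 0, 0.147, 0, 0, 0, 0.02], [0, 0, 0.147, 0, 0, 0, 0.02], [0, 0, 0.147, 0, 0, 0, 0.02], [0, 0, 0.1, 0, 0, 0, 0.02], [0, 0, 0, 0, 0, 0, 0.02], [0, 0, 0, 0, 0, 0, 0.02]]
  ]
}}

```text
time_s: 21.18
eef_pos: [581.2, -168.7, 154.5]
ee_rot: [[0.2, 0.979, -0.035], [0.98, -0.2, 0.008], [0.001, -0.035, -0.999]]
ft_force: [-0.2, 0.2, -3.5]
finger_gap: 42.7
```

```bash
python3 go.py 618 -137 190 77 w; python3 - <<'E'
from h import *
a,C=snap('wrist','w6.png'); print(proj(C,[[618,-137,4],[618,-137,45]]))
E
```

```text
t 21.18 pos [ 581.2 -168.7  154.5] gap 42.7 F [-0.2  0.2 -3.5] q7 -0.34
rotvec [-0.035 -0.     0.025] shift mm (now axes) [ 38.4  28.5 -36.5] (target axes) [ 39.2  28.8 -35.5]
[[284.01514918 140.84604628]
 [287.40345791 147.50127598]]
```

View pics/w6.png

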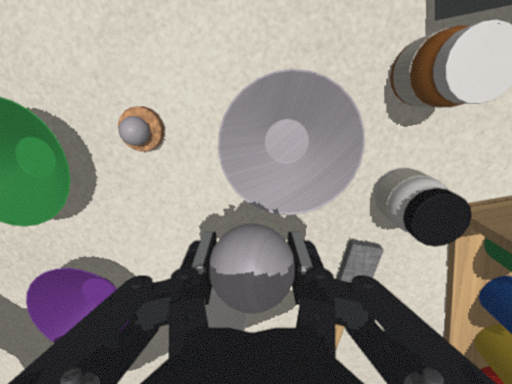

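Bowl floor disc at (287.5,141.5), rim centre about (291,141.5), held ball at (251,267). Computing the bowl and ball positions.

```bash
python3 - <<'E'
from h import *
C=cam('wrist'); s=monitor.observe(); R=np.array(s['ee_rot']);P=s['eef_pos']
b1=back(C,[[287.5,141.5]],4)[0]; b2=back(C,[[291,141.5]],45)[0]; print(b1,b2)
for dz in(15,20,24): 
    q=back(C,[[251,267.5]],P[2]+dz)[0]; print(dz,(R.T@(q-P)).round(1), 'r px',C[0][0,0]*22.5/np.linalg.norm(q+C[2].T@C[3]))
E
python3 go.py 615 -135 130 77 w
```

```text
[ 621.6647375  -138.39418062    4.        ] [ 622.26210983 -131.98310006   45.        ]
15 [ -8.1  -0.6 -15. ] r px 37.94345133774702
20 [ -4.5  -0.6 -20. ] r px 39.48746573345292
24 [ -1.6  -0.6 -24. ] r px 40.81619663069877
t 21.23 pos [ 581.2 -168.6  154.5] gap 42.6 F [-0.9  0.5 -3.9] q7 -0.34
rotvec [-0.035 -0.001  0.025] shift mm (now axes) [39.7 27.2 23.6] (target axes) [40.4 25.4 24.5]
```

Call:
{"api": "drive_tool", "payload": {
  "steps": [
    [[-0.035, 0, 0.025, 0, 0, 0, 0.02], [0, 0, 0, 0.013, 0.01, 0.01, 0.02], [0, 0, 0, 0.013, 0.01, 0.01, 0.02], [0, 0, 0, 0.013, 0.01, 0.01, 0.02], [0, 0, 0, 0, 0, 0.01, 0.02], [0, 0, 0, 0, 0, 0, 0.02], [0, 0, 0, 0, 0, 0, 0.02]]
  ]
}}

```text
time_s: 22.1
eef_pos: [621.4, -133.9, 110.3]
ee_rot: [[0.219, 0.976, -0.002], [0.976, -0.219, 0.002], [0.002, -0.003, -1.0]]
ft_force: [-0.7, -0.6, -4.3]
finger_gap: 42.3
```

```bash
python3 go.py 621 -135 40 77 w
```

```text
t 22.1 pos [ 621.4 -133.9  110.3] gap 42.3 F [-0.7 -0.6 -4.3] q7 -0.45
rotvec [-0.003 -0.002  0.006] shift mm (now axes) [-1.3  0.1 70.3] (target axes) [-1.2 -0.1 70.3]
```

Call:
{"api": "drive_tool", "payload": {
  "steps": [
    [[0, 0, 0, -0.001, 0, 0.015, 0.02], [0, 0, 0, 0, 0, 0.018, 0.02], [0, 0, 0, 0, 0, 0.018, 0.02], [0, 0, 0, 0, 0, 0.012, 0.02], [0, 0, 0, 0, 0, 0.005, 0.02], [0, 0, 0, 0, 0, 0, 0.02]]
  ]
}}

```text
time_s: 22.85
eef_pos: [620.0, -136.2, 37.0]
ee_rot: [[0.221, 0.975, -0.004], [0.975, -0.221, 0.002], [0.001, -0.004, -1.0]]
ft_force: [0.1, 0.7, -4.2]
finger_gap: 42.7
```

```bash
python3 go.py 621 -135 24 77 w
```

```text
t 22.85 pos [ 620.  -136.2   37. ] gap 42.7 F [ 0.1  0.7 -4.2] q7 -0.51
rotvec [-0.004 -0.001  0.004] shift mm (now axes) [ 1.3  0.8 13. ] (target axes) [ 1.4  0.7 13. ]
```

Call:
{"api": "drive_tool", "payload": {
  "steps": [
    [[0, 0, 0, 0.001, 0, 0.004, 0.02], [0, 0, 0, 0, 0, 0.004, 0.02], [0, 0, 0, 0, 0, 0.003, 0.02], [0, 0, 0, 0, 0, 0, 0.02]]
  ]
}}

```text
time_s: 23.35
eef_pos: [621.2, -135.1, 26.5]
ee_rot: [[0.221, 0.975, -0.001], [0.975, -0.221, 0.001], [0.001, -0.002, -1.0]]
ft_force: [-0.2, -0.1, -4.7]
finger_gap: 42.7
```

Call:
{"api": "drive_tool", "payload": {
  "steps": [
    [[0, 0, 0, 0, 0, 0.002, 0.02], [0, 0, 0, 0, 0, 0.001, 0.02], [0, 0, 0, 0, 0, 0, 0.02]]
  ]
}}

```text
time_s: 23.72
eef_pos: [621.3, -135.2, 23.6]
ee_rot: [[0.221, 0.975, -0.001], [0.975, -0.221, 0.001], [0.001, -0.001, -1.0]]
ft_force: [0.6, 0.9, -4.7]
finger_gap: 42.5
```

Call:
{"api": "drive_tool", "payload": {
  "steps": [
    [[0, 0, 0, 0, 0, 0, 0.05], [0, 0, 0, 0, 0, 0, 0.052], [0, 0, 0, 0, 0, 0, 0.052], [0, 0, 0, 0, 0, -0.005, 0.054], [0, 0, 0, 0, 0, -0.02, 0.056], [0, 0, 0, 0, 0, -0.03, 0.056], [0, 0, 0, 0, 0, -0.04, 0.056], [0, 0, 0, -0.03, 0, -0.04, 0.056], [0, 0, 0, -0.04, 0, -0.01, 0.056], [0, 0, 0, -0.02, 0, 0, 0.056], [0, 0, 0, 0, 0, 0, 0.056]]
  ]
}}

```text
time_s: 25.1
eef_pos: [603.5, -223.1, 183.0]
ee_rot: [[0.218, 0.976, 0.008], [0.976, -0.218, 0.001], [0.003, 0.008, -1.0]]
ft_force: [0.4, 0.3, 0.2]
finger_gap: 56.2
```

```bash
python3 - <<'E'
from h import *
a,C=snap('wrist','w7.png'); s=monitor.observe(); print(s['eef_pos'],s['ft_force'],s['finger_gap'],proj(C,[[621,-136,26.5]]))
E
```

```text
[ 603.78682975 -221.76083629  182.97179714] [-0.21075583  0.67877209  0.86871972] 55.99709165305792 [[249.10361395  92.53655397]]
```

View pics/w7.png

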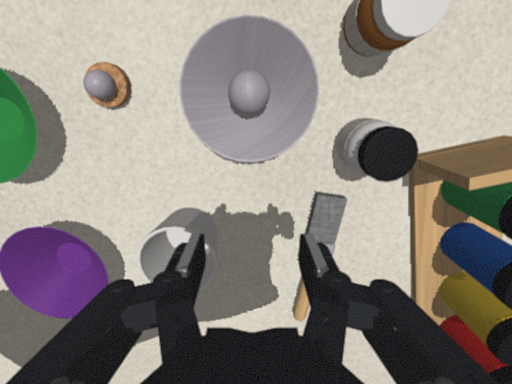

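The ball is at (249,92), predicted (249,92.5), and sits in the centre of the upright bowl. I wait for it to settle, check for motion, then hand in.

Call:
{"api": "drive_tool", "payload": {
  "steps": [
    [[0, 0, 0, 0, 0, 0, 0.056], [0, 0, 0, 0, 0, 0, 0.056], [0, 0, 0, 0, 0, 0, 0.056], [0, 0, 0, 0, 0, 0, 0.056], [0, 0, 0, 0, 0, 0, 0.056], [0, 0, 0, 0, 0, 0, 0.056], [0, 0, 0, 0, 0, 0, 0.056], [0, 0, 0, 0, 0, 0, 0.056]]
  ]
}}

```text
time_s: 26.15
eef_pos: [604.4, -216.2, 181.4]
ee_rot: [[0.21, 0.978, 0.006], [0.978, -0.21, 0.005], [0.006, 0.005, -1.0]]
ft_force: [-0.3, -0.7, -0.1]
finger_gap: 55.9
```

```bash
python3 - <<'E'
from h import *
a,C=snap('top','x1.png')
for i in range(4): b,_=snap('top','x2.png')
print('moved px',(np.abs(a.astype(int)-b)[110:195,275:360].max(2)>40).sum(), monitor.observe()['time_s'])
print(ticket.hand_in())
E
```

```text
moved px 0 26.4
the job is handed in; nothing more can be done
None
```

The steel ball is lying in the middle of the upright steel bowl, and I handed the job in at 26.4 s.

- **Pushing:** In the bend the ball jammed against the shut fingers, with up to about 33 N on the tool. I freed it by letting the fingers rise as they pushed, in several short strokes. The wrist picture then showed it within about 1 px of the predicted seat point.
- **Lifting:** I gripped it across the free sides of the tongue and lifted it straight up. The gap was 42.6 mm, a little under the ball's 45 mm. The wrist force rose by about 3.5 to 4.7 N, about right for a 0.37 kg ball.
- **Placing:** The fingers were too wide to reach the bowl floor, so I let the ball go about 20 mm above its resting height. That works out to roughly 0.6 m/s, against the 1 m/s limit.

**Last checks:** The ball was at pixel (249,92), where I predicted it, and the bowl looked upright. Nothing around the bowl changed between two pictures 0.2 s apart, and the arm stood clear with no contact force. I estimated the drop speed and the seating from geometry and pictures; I did not measure them directly. My estimates of the bowl's centre differed by up to 7 mm, so I used a middle value. No check failed at the end.

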